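# Move the snap-in battery from the charger to the engraver

### The arm

A 6-joint arm with a two-finger parallel gripper is mounted at the origin on the work surface. World frame = base frame: x ahead of the robot, y to its left, z up, the work surface at z = 0. Lengths are in m, angles in rad, forces in N, time in s.
With the tool pointing down it reaches from about 0.3 to 1 m from the base axis. Payload 5.1 kg.
Tool frame: the origin (TCP) lies between the finger pads; the fingertips stand 17 mm ahead of it and the grasp point (between the pads) lies 2 mm behind it; z points along the fingers, y is the direction in which the jaws open and shut (so a half turn about z gives the same grasp; the last joint's range is limited). The gripper opens to 95 mm and grips with 3 to 60 N. Pads are 20 mm wide; open, the fingers measure 119 mm over their backs; the gripper's body (75 mm by 180 mm) begins 59 mm behind the grasp point.
Start: joints at [1.186, 0.124, 1.65, -0, 1.367, -0.083], TCP at [0.193, 0.621, 0.232] pointing down, gripper open.
Joint ranges: [-2.61, 2.61], [-1.02, 2.33], [0.03, 2.71], [-1.35, 4.49], [0.32, 2.68], [-2.91, 2.91]. Speed limits (rad/s): [2.57, 2.57, 3.14, 3.14, 3.14, 3.14].

### API

Orientations are given as a rotation vector (axis times angle).
In Python, from plant import robot gives the robot as it stands.
- The arm moves only by the tool carry_out, never from a script. Its arguments are lists of equal length, an entry for each row: "dp": the shift along the tool's x, y, z in mm, a list of three; "turn": the turn about the tool's z in degrees; "fingers": the closure in counts, from 0 (fully open) to 255 (shut). A call has 1 to 10 rows; each row is the pose to reach, as a shift and turn from the pose commanded when the call began, along the tool's axes at that moment; what a row does not reach only later rows make up. A row lasts 1/8 s, in which the tool goes at most 62.5 mm and 10.7 degrees, less where a joint would pass 70% of its speed; a pose out of reach is approached as far as the arm can. A call with a gripper value outside its range is refused whole. The fingers move at their own pace and stop on an object; the grip force is fixed at half the most. Time passes only in rows, so rows that repeat a pose let the fingers close. It gives the time, the measured TCP pose, the force and the opening at its end, in the units of the state.
- robot.state(): the state, without advancing time (a new reading comes with each control period).
- robot.read_camera(name): name is "side" or "top"; returns a dict with "frame" (480x640x3 uint8, red, green, blue), "K" (3x3 intrinsics, pixels), "distortion" ([k1, k2, p1, p2, k3] as OpenCV has them; the pictures are not rectified), "world_from_camera" (4x4, takes a point from camera to world coordinates). Camera axes: x right, y up, looking along -z (the intrinsics and any distortion apply to the point x, -y, -z); pixel columns grow to the right and rows downward; lengths in m; the calibration is good to about 2 mm. A picture is of the moment at which its call begins. There is no depth.
- robot.sign_off(): hands the job in, once; it reports no verdict.
Trained networks look in a picture, given as the dict that the camera call returned (one of the last four; its "shot" number tells which), for a name from the list of things; names that differ only in an ending like _2 or _b are one class to them, and where a whole thing is asked for, a point or a joint stands for the part that bears it (a point fixed in the world has none). Each returns a list of dicts, best first, with "conf" (0 to 1); they miss things now and then, are a little off and sometimes report something else, mostly with a low value. They report only what shows in the picture. A call takes as long as a camera call. They do not tell look-alikes from the thing itself.
- robot.search_frame(picture, name): "centre" ([x, y, z] in m, in world coordinates, good to about 4 mm: the middle of the surface that is visible of it).
- robot.spot_point(picture, name): "centre" ([x, y, z] in m, in world coordinates, good to about 4 mm: a listed point, or the origin of a listed thing).
The state is a dict: "t": time; "joint_positions": joint angles; "joint_vel": joint speeds; "effort": joint torques, N m; "tool_pos": TCP position; "tcp_rot": TCP orientation; "wrist_force": force on the tool from outside, world axes, zero at the start; "torque": the same for the moment, N m; "grip_width": finger opening in m.
Only numpy, scipy, OpenCV 4.12 (cv2) and the standard library are available. Lean on these libraries where they do the work, as an engineer would, in place of code of your own. Each camera call takes 0.05 s, during which the arm holds its last target.

### The job

The battery pack in the black bench charger is charged: squeeze its snap tab in while you lift the pack straight out, then fit it upright into the empty bay of the grey engraver power unit, tab on the side of the bay's latch slot, until it is fully home and the tab has sprung out and latched. Be gentle with both sockets: do not wrench, yank or ram the pack against either (never more than 30 N), and leave everything else where it lies.

Things in the scene. Friction and masses are not known exactly. Their poses are not given: they have to be found in the camera images.
- pack_mid (a point): battery pack, grey upright block 60 (x) x 36 (y) x 85 mm high, 0.2 to 0.4 kg; this point is its centre, 42.5 mm above its underside, z up, snap tab on its +y face. It starts latched in the charger, standing on the pocket floor, its top 45 mm sticking out. There the tab and the opposite face can be pinched together from above (along y); the pinch presses the tab and carries the pack
- tab_pad (a point): outer face centre of the tab's black ribbed press pad: 24 mm wide (x), 32 mm tall, 48 to 80 mm above the pack's underside, 5.5 mm proud. Joined rigidly to a tooth below (14 mm wide, 4.7 mm proud, flat top 22 mm above the underside, ramp under it); both slide straight in (-y) together
- pack_tab (a joint): travel of the snap tab: 0 = sprung out, 0.005 m = fully in (pack then 36.5 mm across the pad). The tooth frees at 3.5 mm with the pack centred in its pocket, up to 4.7 mm leaning to the slot. Spring 4 N at 0, 9 N fully in. If the pinch is off centre the pack bears on a pocket wall and the tab is not pressed fully: shift the gripper the way the sideways force pushes it
- charger_seat (a point): centre of the pocket floor of the bench charger, 12 mm above the table, z up, axes as the charger's (the latched pack's are parallel). Charger: fixed black block 100 (x) x 80 (y) x 52 mm high with a 30 mm high step on its -x side. Pocket 62.4 (x) x 38.4 mm (y), 1.2 mm clear of the pack each side, 40 mm deep; mouth 52 mm above the table, flared 8 mm over its top 11 mm
- charger_slot (a point): charger: inner top edge of the latch slot in the pocket's +y wall, marked by a small steel plate on the top face beside the mouth. The slot is 24 mm wide and 13 mm high and starts 11 mm above the pocket floor, this edge 24 mm above it; the pack's tooth catches under it
- unit_seat (a point): empty bay of the engraver's power unit, a fixed grey case (114 x 88 mm frame; 110 mm wide panel with dial at -x, a pen on a rest at +x): the FRAME's centre, 12 mm above the table. The socket is a black insert in the frame, up to 7 mm off this point along x and along y (fixed, axes parallel): find it by feel. Its slot is in its +y wall; seated, the pack's centre is 42.5 mm higher
- unit_mouth (a point): same x, y as unit_seat, at mouth height 52 mm (frame 44, dial 50 mm). Pocket and slot as in the charger: 62.4 x 38.4 mm, 40 mm deep, flared 8 mm over the top 11 mm. A pack off centre lands on the flare, which pushes it towards the pocket. Once the pack stands on the floor and is let go, its tab springs out into the slot by itself
- bench_block: loose polished steel bench block, 50 x 50 x 18 mm, origin under its centre; a bystander
- hammer: loose hammer lying crosswise at the far side, about 250 mm long; a bystander
- punch_rack: loose green rack of steel punches, 70 x 120 x 75 mm, origin under its centre; a bystander
- tin: loose round jar, 70 mm across and 60 mm high, origin under its centre; a bystander
- phone: loose phone lying flat, 145 x 70 x 9 mm, origin under its centre; a bystander
Mind the look-alikes: they are no part of the job. Leave any purple or yellow look-alike of the part that bears charger_seat alone.

How it is judged:
By the outcome, as a careful person would: the job done as asked, in the order asked, and still so for the second after the job is handed in, with the robot touching nothing.
It also fails if it takes over 61 s, if anything falls off the work surface, if the arm or the gripper's body presses on something with over 40 N, if the wrist force passes 120 N, or if a joint passes its speed limit or range.

## Working session

There is one attempt and no reset: what is moved stays moved. The work goes in short steps, Python scripts to look and compute and a tool call to move; the robot and the scene stay as the last step left them, time stands still between calls to the robot, and variables do not carry over. Pictures are saved under pics/ and viewed, and the job is handed in when it is done.

Besides the shell and the picture viewer there is one more tool, called after ">>>" as name([rows], argument=value, ...), one row to a line, values as JSON. carry_out: Moves the arm, as the interface text tells. Its arguments: {"type":"object","properties":{"dp":{"type":"array","items":{"type":"array","items":{"type":"number"}}},"turn":{"type":"array","items":{"type":"number"}},"fingers":{"type":"array","items":{"type":"number"}}},"required":["dp","turn","fingers"]}

```bash
ls; mkdir -p pics; python3 - <<'E'
from plant import robot
import cv2, numpy as np
print(robot.state())
for n in ["top","side"]:
    p=robot.read_camera(n); cv2.imwrite(f"pics/{n}0.png",p["frame"][:,:,::-1])
    print(n,p["K"],p["distortion"],p["world_from_camera"])
    for o in ["pack_mid","tab_pad","charger_seat","charger_slot","unit_seat","unit_mouth"]:
        print(o,[(np.round(d["centre"],4).tolist(),round(d["conf"],2)) for d in robot.spot_point(p,o)][:4])
E
```

```text
pics
{'t': 0.0, 'joint_positions': array([ 1.18637696e+00,  1.24473482e-01,  1.65162817e+00, -5.37930686e-05,
        1.36749623e+00, -8.26006614e-02]), 'joint_vel': array([-0.00187535, -0.00087521, -0.00153546, -0.00081346, -0.0013514 ,
       -0.00024537]), 'effort': array([ 2.37341801e-04, -4.17615867e+01, -3.59922087e+01,  7.73835741e-02,
        4.94475605e-02, -1.89610450e-04]), 'tool_pos': array([0.19303703, 0.62005599, 0.23043457]), 'tcp_rot': array([-4.72219052e-01, -3.10548077e+00,  3.08306406e-03]), 'wrist_force': array([ 0.52869693,  0.36655943, -0.07837702]), 'torque': array([ 0.00967109, -0.00538583,  0.01978654]), 'grip_width': 0.09514219648411397}
top [[573.56678023   0.         324.64174483]
 [  0.         573.56678023 230.69774265]
 [  0.           0.           1.        ]] [-0.08146984  0.          0.          0.          0.        ] [[ 5.90279905e-03  9.97923045e-01 -6.41463480e-02  5.18279713e-01]
 [-9.99982152e-01  5.94986821e-03  5.42772849e-04 -9.43941467e-02]
 [ 9.23307850e-04  6.41419993e-02  9.97940355e-01  1.26916820e+00]
 [ 0.00000000e+00  0.00000000e+00 
[... 583 characters left out ...]
      0.           1.        ]] [0.05523827 0.         0.         0.         0.        ] [[ 0.81091739  0.38348679 -0.44198515  0.06357801]
 [-0.58501437  0.51441652 -0.62700385 -0.87309838]
 [-0.01308323  0.76701599  0.64149458  0.86642682]
 [ 0.          0.          0.          1.        ]]
pack_mid [([0.5455, -0.1493, 0.0534], 0.62)]
tab_pad [([0.5892, 0.1743, 0.01], 0.17)]
charger_seat [([0.5396, -0.152, 0.0162], 0.93), ([0.3764, -0.0586, 0.0094], 0.8), ([0.5225, -0.3231, 0.0111], 0.79)]
charger_slot [([0.5304, -0.3081, 0.036], 0.78), ([0.544, -0.1318, 0.036], 0.68), ([0.3766, -0.0417, 0.042], 0.65)]
unit_seat [([0.5891, 0.1742, 0.01], 0.68)]
unit_mouth [([0.5874, 0.1739, 0.0526], 0.75)]
```

View pics/top0.png

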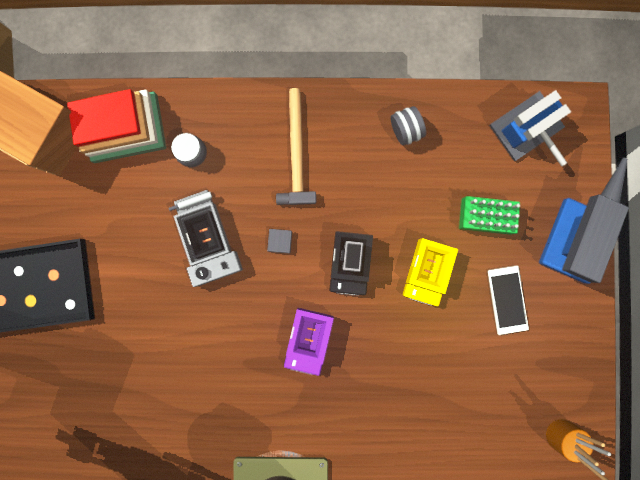

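View pics/side0.png

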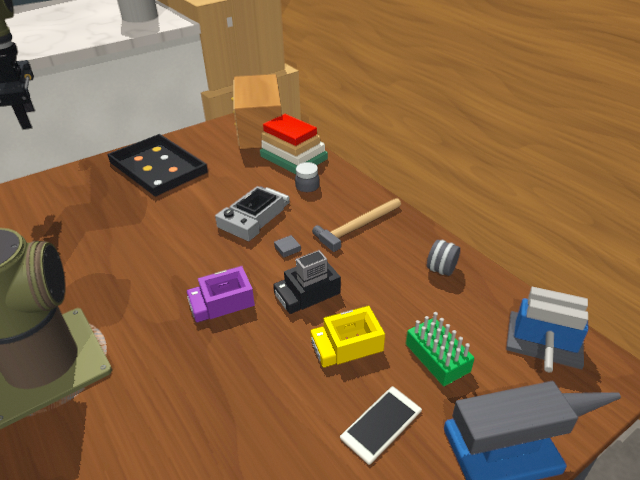

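```bash
python3 - <<'E'
import cv2, numpy as np
a=cv2.imread("pics/top0.png")
c1=a[175:305,155:285]; c2=a[215:315,310:410]
o=np.hstack([cv2.resize(c1,(400,400),interpolation=cv2.INTER_CUBIC),cv2.resize(c2,(400,400),interpolation=cv2.INTER_CUBIC)])
cv2.imwrite("pics/crop0.png",o)
E
```

```text
(no output)
```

View pics/crop0.png

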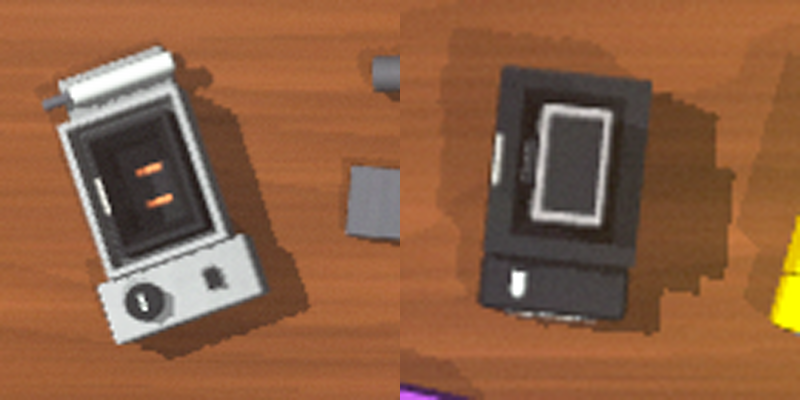

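```bash
cat > h.py <<'E'
import cv2, numpy as np
def unproj(p,uv,z):
    K,d,T=np.array(p["K"]),np.array(p["distortion"]),np.array(p["world_from_camera"])
    n=cv2.undistortPoints(np.array(uv,float).reshape(-1,1,2),K,d).reshape(-1,2)
    r=np.c_[n[:,0],-n[:,1],-np.ones(len(n))]@T[:3,:3].T
    return T[:3,3]+r*((z-T[2,3])/r[:,2])[:,None]
def proj(p,X):
    K,d,T=np.array(p["K"]),np.array(p["distortion"]),np.array(p["world_from_camera"])
    c=(np.atleast_2d(X)-T[:3,3])@T[:3,:3]
    return cv2.projectPoints((c*[1,-1,-1]).reshape(-1,1,3),np.zeros(3),np.zeros(3),K,d)[0].reshape(-1,2)
E
python3 - <<'E'
from plant import robot
from h import *
import pickle
P={n:robot.read_camera(n) for n in("top","side")}
pickle.dump(P,open("p.pkl","wb"))
p=P["top"];a=p["frame"][:,:,::-1].copy()
def crop(x,y,w,h,s,name):
    cv2.imwrite(name,cv2.resize(a[y:y+h,x:x+w],None,fx=s,fy=s,interpolation=cv2.INTER_CUBIC))
crop(165,185,80,60+45,5.7 if 0 else 5,"pics/u.png"); crop(325,225,55,75,8,"pics/c.png")
c2=np.array([(542,103),(612,110),(602,225),(532,218)])
uv=(c2-[400,0])/4+[310,215]
X=unproj(p,uv,.097);print(X.round(4),X.mean(0).round(4))
e=X[0]-X[3]+X[1]-X[2];print("yaw",np.degrees(np.arctan2(e[1],e[0])),np.linalg.norm(X[0]-X[3]),np.linalg.norm(X[0]-X[1]))
cc=np.array([(149,169),(160,201)])/ (400/130)+[155,175]
print("contacts",unproj(p,cc,.012),unproj(p,cc,.014).mean(0))
fr=np.array([(60,125),(187,80),(230,235),(107,280)])/(400/130)+[155,175]
X=unproj(p,fr,.044);print(X.round(4),X.mean(0).round(4))
e=X[0]-X[3]+X[1]-X[2];print("yaw",np.degrees(np.arctan2(e[1],e[0])),np.linalg.norm(X[0]-X[3]),np.linalg.norm(X[0]-X[1]))
E
```

```text
[[ 0.5733 -0.1378  0.097 ]
 [ 0.5699 -0.1737  0.097 ]
 [ 0.5112 -0.1687  0.097 ]
 [ 0.5145 -0.1329  0.097 ]] [ 0.5422 -0.1533  0.097 ]
yaw -4.79621683360506 0.0589432779493139 0.03599030190783802
contacts [[0.59920266 0.17211426 0.012     ]
 [0.57630988 0.16374783 0.012     ]] [0.58764574 0.16751371 0.014     ]
[[0.6277 0.2288 0.044 ]
 [0.6597 0.1398 0.044 ]
 [0.5515 0.1078 0.044 ]
 [0.5195 0.1934 0.044 ]] [0.5896 0.1674 0.044 ]
yaw 17.327994206692612 0.1137868885477496 0.09459397466727731
```

View pics/u.png

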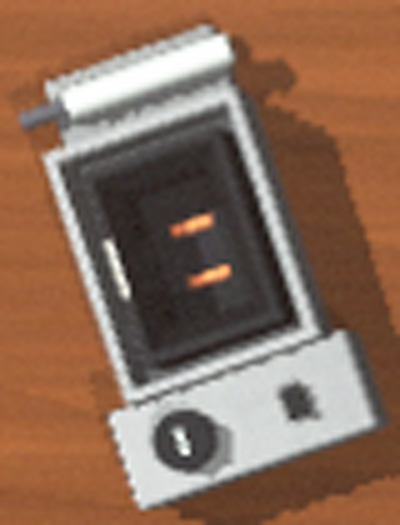

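View pics/c.png

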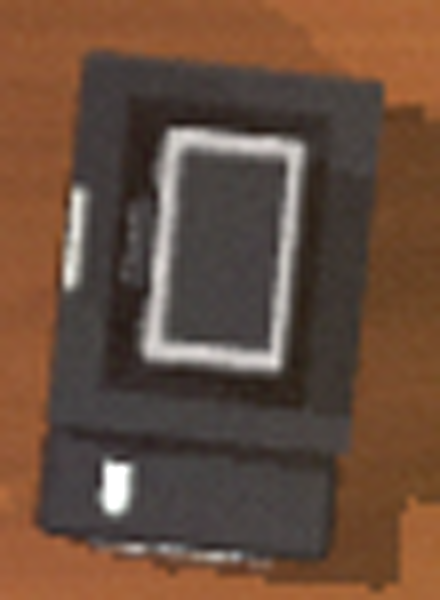

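```bash
python3 - <<'E'
from h import *
import pickle
P=pickle.load(open("p.pkl","rb"));p=P["top"];a=p["frame"][:,:,::-1].astype(float)
c=a[195:275,170:235]; c=np.clip((c/255)**0.5*400-60,0,255).astype(np.uint8)
cv2.imwrite("pics/u2.png",cv2.resize(c,None,fx=7,fy=7,interpolation=cv2.INTER_CUBIC))
c=a[305:380,280:340].astype(np.uint8)
cv2.imwrite("pics/pu.png",cv2.resize(c,None,fx=7,fy=7,interpolation=cv2.INTER_CUBIC))
E
```

```text
(no output)
```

View pics/u2.png

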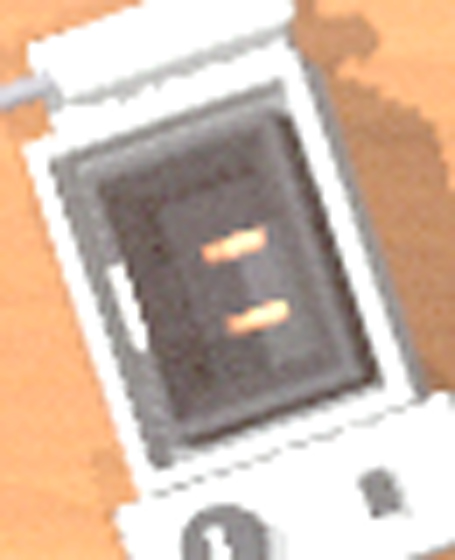

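View pics/pu.png

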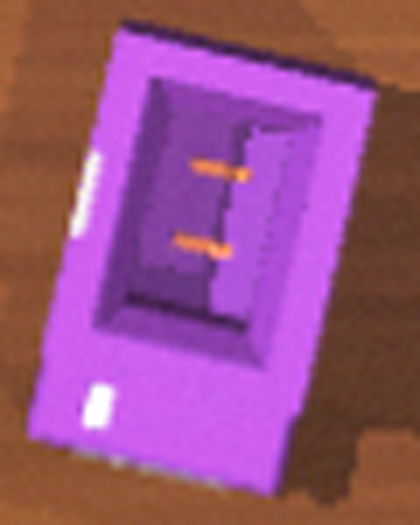

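```bash
python3 - <<'E'
from h import *
import pickle
P=pickle.load(open("p.pkl","rb"));p=P["top"]
def ana(c,off,z,plate,cont):
    f=lambda q:np.array(q,float)/7+off
    X=unproj(p,f(c),z); e=X[0]-X[3]+X[1]-X[2]; y=np.arctan2(e[1],e[0]); m=X.mean(0)
    print(X.round(4).tolist(),"mean",m.round(4),"yaw",np.degrees(y),np.linalg.norm(X[0]-X[3]),np.linalg.norm(X[0]-X[1]))
    R=np.array([[np.cos(y),np.sin(y)],[-np.sin(y),np.cos(y)]])
    for n,q,zz in(("plate",plate,z),("cont",cont,.013)):
        for w in unproj(p,f(q),zz): print(n,w.round(4),"local mm",(R@(w-m)[:2]*1000).round(1))
ana([(97,183),(278,112),(383,378),(190,440)],[170,195],.052,[(127,305)],[(235,244),(258,316)])
ana([(155,78),(322,115),(265,368),(95,325)],[280,305],.052,[(87,194)],[(220,170),(203,244)])
# charger outline z .052 from c.png scale 8
f=lambda q:np.array(q,float)/8+[325,225]
X=unproj(p,f([(85,52),(383,85),(350,450),(50,428)]),.052);print(X.round(4),X.mean(0).round(4))
E
```

```text
[[0.6152, 0.2062, 0.052], [0.6373, 0.1509, 0.052], [0.5562, 0.1173, 0.052], [0.537, 0.176, 0.052]] mean [0.5864 0.1626 0.052 ] yaw 21.841331620720517 0.08385768959060177 0.059515824359487886
plate [0.5779 0.1961 0.052 ] local mm [ 4.6 34.3]
cont [0.5993 0.1716 0.013 ] local mm [15.3  3.6]
cont [0.5767 0.1639 0.013 ] local mm [-8.6  4.8]
[[0.4156, -0.0486, 0.052], [0.4048, -0.0991, 0.052], [0.3288, -0.0824, 0.052], [0.3413, -0.0311, 0.052]] mean [ 0.3726 -0.0653  0.052 ] yaw -12.837509362004297 0.07624921856338279 0.051551251958036184
plate [ 0.3806 -0.0284  0.052 ] local mm [-0.4 37.7]
cont [ 0.3839 -0.0676  0.013 ] local mm [11.5  0.3]
cont [ 0.361  -0.0625  0.013 ] local mm [-12.    0.2]
[[ 0.5949 -0.1184  0.052 ]
 [ 0.5866 -0.1977  0.052 ]
 [ 0.4898 -0.1891  0.052 ]
 [ 0.4952 -0.1096  0.052 ]] [ 0.5417 -0.1537  0.052 ]
```

```bash
cat >> h.py <<'E'
from scipy.spatial.transform import Rotation as Ro
def goto(s,pos,yaw):
    """shift (mm, tool axes) and turn (deg) so TCP at pos, tool y at pack yaw deg"""
    R=Ro.from_rotvec(s["tcp_rot"]).as_matrix()
    d=R.T@(np.array(pos)-s["tool_pos"])*1000
    cur=np.degrees(np.arctan2(R[1,1],R[0,1]))-90
    print("t %.2f"%s["t"],"pos",s["tool_pos"].round(4),"yaw %.2f"%cur,"tilt",(R[:,2]).round(4),"F",s["wrist_force"].round(1),"w %.1f"%(1000*s["grip_width"]))
    print("dp",d.round(1),"turn",round(-(yaw-cur),2))
E
python3 -c "
from plant import robot
from h import *
goto(robot.state(),[.5422,-.1533,.16],-5.1)"
```

```text
t 0.80 pos [0.1932 0.6206 0.2317] yaw -17.29 tilt [ 1.e-04  1.e-04 -1.e+00] F [-0.8  0.7  0.3] w 95.1
dp [-563.2 -635.2   71.7] turn -12.19
```

>>> carry_out([
  [-36,-41,0],
  [-73,-82,0],
  [-110,-124,0],
  [-147,-166,0],
  [-184,-208,0],
  [-221,-250,0],
  [-258,-292,0],
  [-295,-333,0],
  [-332,-375,0],
  [-369,-417,0],
], turn=[0,-2,-4,-6,-8,-10,-11,-12,-12.2,-12.2], fingers=[0,0,0,0,0,0,0,0,0,0])

```text
t: 2.05
tool_pos: [0.4221, 0.1111, 0.2321]
tcp_rot: [0.139, 3.137, 0.001]
wrist_force: [-0.2, -0.3, 0.7]
grip_width: 0.0951
```

```bash
python3 -c "
from plant import robot
from h import *
goto(robot.state(),[.5422,-.1533,.16],-5.1)"
```

```text
t 2.05 pos [0.4221 0.1111 0.2321] yaw -5.09 tilt [ 1.4e-03  3.0e-04 -1.0e+00] F [-0.2 -0.3  0.7] w 95.1
dp [-143.  -252.7   72.2] turn 0.01
```

>>> carry_out([
  [-24,-42,0],
  [-48,-84,0],
  [-71,-126,10],
  [-95,-168,25],
  [-119,-205,45],
  [-136,-235,60],
  [-143,-252,71],
  [-143,-252,72],
  [-143,-252,72],
], turn=[0,0,0,0,0,0,0,0,0], fingers=[0,0,0,0,0,0,0,0,0])

```text
t: 3.18
tool_pos: [0.5416, -0.1501, 0.1601]
tcp_rot: [0.139, 3.138, 0.0]
wrist_force: [-0.8, 0.1, -0.3]
grip_width: 0.0952
```

```bash
python3 - <<'E'
from plant import robot
from h import *
p=robot.read_camera("side");cv2.imwrite("pics/side1.png",p["frame"][:,:,::-1])
a=p["frame"][:,:,::-1]; cv2.imwrite("pics/side1c.png",cv2.resize(a[200:330,240:370],None,fx=4.6,fy=4.6,interpolation=cv2.INTER_CUBIC))
goto(robot.state(),[.5422,-.1533,.074],-5.1)
E
```

```text
t 3.23 pos [ 0.5417 -0.15    0.1604] yaw -5.03 tilt [ 1.e-03 -1.e-04 -1.e+00] F [-0.3  0.8 -0.4] w 95.4
dp [-0.7 -3.2 86.4] turn 0.07
```

View pics/side1c.png

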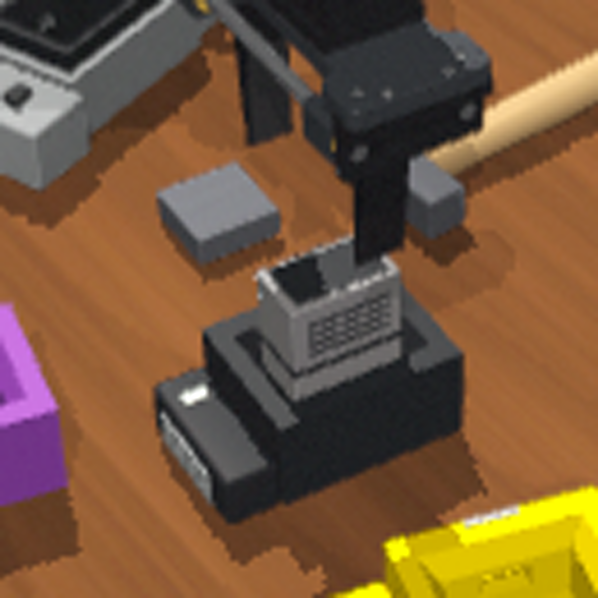

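```bash
python3 - <<'E'
from h import *
import pickle
p=pickle.load(open("p.pkl","rb"))["side"]
a=p["frame"][:,:,::-1]; s=6
im=cv2.resize(a[240:320,260:350],None,fx=s,fy=s,interpolation=cv2.INTER_CUBIC)
y=np.radians(-5.1);R=np.array([[np.cos(y),-np.sin(y)],[np.sin(y),np.cos(y)]])
def box(lx,ly,z,col):
    q=np.array([(lx,ly),(lx,-ly),(-lx,-ly),(-lx,ly)])/2@R.T+[.5422,-.1533]
    uv=proj(p,np.c_[q,np.full(4,z)]); cv2.polylines(im,[(((uv-[260,240])+.5)*s).astype(int)],True,col,1)
box(.06,.036,.097,(0,0,255)); box(.1,.08,.052,(0,255,0))
cv2.imwrite("pics/ov.png",im)
E
```

```text
(no output)
```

View pics/ov.png

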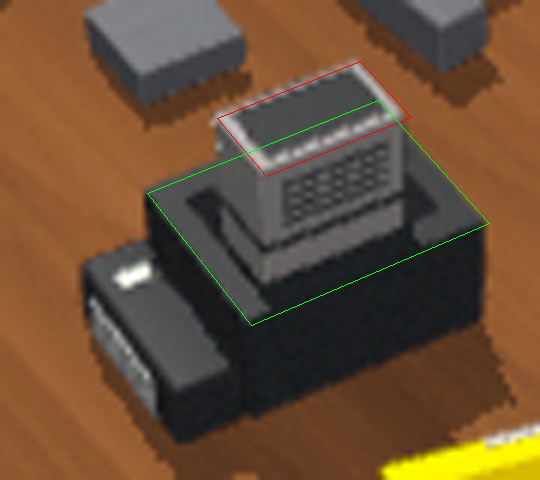

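>>> carry_out([
  [0,-3,20],
  [-0.5,-3,40],
  [-0.5,-3,58],
  [-0.5,-3,72],
  [-0.5,-3,81],
  [-0.5,-3,85],
  [-0.5,-3,85],
  [-0.5,-3,85],
], turn=[0,0,0,0,0,0,0,0], fingers=[0,0,0,0,0,0,0,0])

```text
t: 4.22
tool_pos: [0.5424, -0.1542, 0.0754]
tcp_rot: [0.139, 3.137, -0.001]
wrist_force: [-0.8, 0.4, 0.9]
grip_width: 0.0953
```

```bash
python3 - <<'E'
from plant import robot
from h import *
goto(robot.state(),[.5422,-.1533,.075],-5.1)
p=robot.read_camera("side")
a=p["frame"][:,:,::-1]; cv2.imwrite("pics/side2c.png",cv2.resize(a[200:330,240:370],None,fx=4.6,fy=4.6,interpolation=cv2.INTER_CUBIC))
E
```

```text
t 4.22 pos [ 0.5424 -0.1542  0.0754] yaw -5.09 tilt [ 1.2e-03 -5.0e-04 -1.0e+00] F [-0.8  0.4  0.9] w 95.3
dp [0.3 0.8 0.4] turn 0.01
```

View pics/side2c.png

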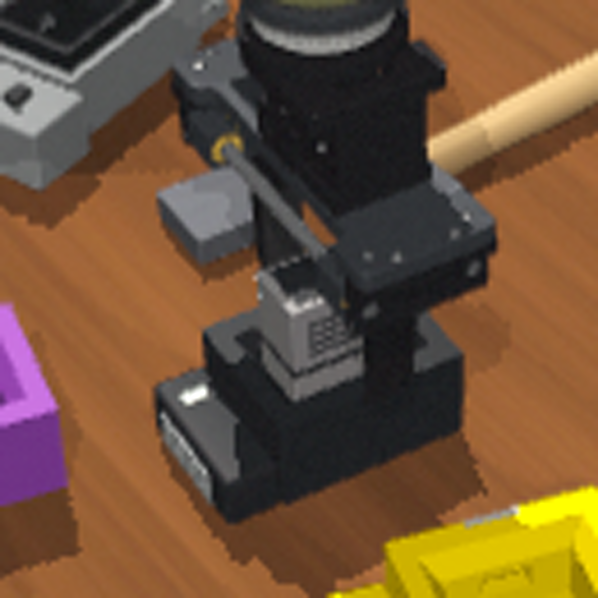

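>>> carry_out([
  [0,0.8,0],
  [0,0.8,0],
  [0,0.8,0],
  [0,0.8,0],
  [0,0.8,0],
  [0,0.8,0],
], turn=[0,0,0,0,0,0], fingers=[136,136,136,136,136,136])

```text
t: 5.03
tool_pos: [0.5421, -0.1527, 0.0748]
tcp_rot: [0.14, 3.138, 0.002]
wrist_force: [0.4, 2.3, 0.9]
grip_width: 0.0454
```

>>> carry_out([
  [0,0,0],
  [0,0,0],
  [0,0,0],
], turn=[0,0,0], fingers=[146,148,149])

```text
t: 5.4
tool_pos: [0.5421, -0.1531, 0.0748]
tcp_rot: [0.139, 3.138, 0.0]
wrist_force: [-0.0, 3.1, 1.1]
grip_width: 0.0395
```

>>> carry_out([
  [0,0.3,0],
  [0,0.5,0],
  [0,0.5,0],
  [0,0.5,0],
], turn=[0,0,0,0], fingers=[152,155,158,160])

```text
t: 5.9
tool_pos: [0.5418, -0.1527, 0.0743]
tcp_rot: [-0.14, -3.138, -0.0]
wrist_force: [-0.4, 1.1, -1.8]
grip_width: 0.0357
```

```bash
python3 -c "
from plant import robot
from h import *
s=robot.state();goto(s,[.5422,-.1533,.075],-5.1);print(s['torque'])"
```

```text
t 5.90 pos [ 0.5418 -0.1527  0.0743] yaw -5.09 tilt [-5.e-04  0.e+00 -1.e+00] F [-0.4  1.1 -1.8] w 35.7
dp [-0.5 -0.6 -0.7] turn 0.01
[ 0.26508623 -0.09848575 -0.02187364]
```

>>> carry_out([
  [0,0,0],
  [0,0,0],
  [0,0,0],
], turn=[0,0,0], fingers=[180,200,220])

```text
t: 6.28
tool_pos: [0.5418, -0.1527, 0.0743]
tcp_rot: [-0.139, -3.138, 0.0]
wrist_force: [0.0, 0.3, -2.9]
grip_width: 0.0361
```

>>> carry_out([
  [0,0,-0.5],
  [0,0,-1],
  [0,0,-1.5],
], turn=[0,0,0], fingers=[220,220,220])

```text
t: 6.65
tool_pos: [0.5419, -0.1527, 0.076]
tcp_rot: [-0.139, -3.138, 0.0]
wrist_force: [0.6, 0.4, -4.4]
grip_width: 0.0358
```

>>> carry_out([
  [0,0,-1],
  [0,0,-2],
  [0,0,-3],
  [0,0,-4],
], turn=[0,0,0,0], fingers=[220,220,220,220])

```text
t: 7.15
tool_pos: [0.5421, -0.1527, 0.0803]
tcp_rot: [0.139, 3.138, -0.0]
wrist_force: [-0.1, -0.0, -3.0]
grip_width: 0.0357
```

>>> carry_out([
  [0,0,-3],
  [0,0,-7],
  [0,0,-12],
  [0,0,-18],
  [0,0,-24],
  [0,0,-30],
  [0,0,-38],
  [0,0,-48],
  [0,0,-58],
  [0,0,-66],
], turn=[0,0,0,0,0,0,0,0,0,0], fingers=[220,220,220,220,220,220,220,220,220,220])

```text
t: 8.4
tool_pos: [0.5422, -0.1528, 0.1472]
tcp_rot: [0.14, 3.138, -0.0]
wrist_force: [0.1, -0.0, -4.0]
grip_width: 0.0362
```

```bash
python3 - <<'E'
from plant import robot
from h import *
goto(robot.state(),[.588,.1677,.165],18.6)
p=robot.read_camera("side")
a=p["frame"][:,:,::-1]; cv2.imwrite("pics/side3c.png",cv2.resize(a[170:330,220:380],None,fx=3.7,fy=3.7,interpolation=cv2.INTER_CUBIC))
E
```

```text
t 8.40 pos [ 0.5422 -0.1528  0.1472] yaw -5.09 tilt [ 8.e-04 -3.e-04 -1.e+00] F [ 0.1 -0.  -4. ] w 36.2
dp [-17.1 323.3 -17.9] turn -23.69
```

View pics/side3c.png

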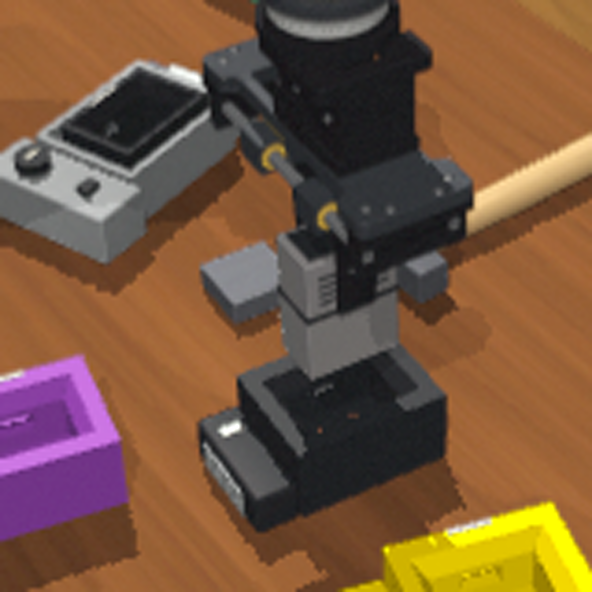

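>>> carry_out([
  [0,15,-5],
  [-1,45,-12],
  [-3,90,-18],
  [-5,135,-18],
  [-8,180,-18],
  [-11,225,-18],
  [-14,268,-18],
  [-16,300,-18],
  [-17,318,-18],
  [-17,323,-18],
], turn=[0,-2,-5,-8,-11,-14,-17,-20,-22.5,-23.7], fingers=[220,220,220,220,220,220,220,220,220,220])

```text
t: 9.7
tool_pos: [0.5873, 0.1685, 0.1639]
tcp_rot: [0.512, -3.099, 0.0]
wrist_force: [0.6, 0.0, -1.8]
grip_width: 0.0358
```

```bash
python3 - <<'E'
from plant import robot
from h import *
goto(robot.state(),[.588,.1677,.165],18.6)
p=robot.read_camera("top")
import pickle; pickle.dump(p,open("p3.pkl","wb"))
a=p["frame"][:,:,::-1]; cv2.imwrite("pics/top3c.png",cv2.resize(a[220:300,320:385],None,fx=7,fy=7,interpolation=cv2.INTER_CUBIC))
p=pickle.load(open("p.pkl","rb"))["top"]
q=pickle.load(open("p3.pkl","rb"))
def blobs(p,x0,y0,x1,y1):
    f=p["frame"].astype(float)[y0:y1,x0:x1]; w=np.clip((f[:,:,0]-f[:,:,2]-60),0,None)
    n,l,st,c=cv2.connectedComponentsWithStats((w>0).astype(np.uint8))
    for i in range(1,n):
        m=(l==i); yy,xx=np.nonzero(m); ww=w[m]
        uv=[(xx@ww)/ww.sum()+x0,(yy@ww)/ww.sum()+y0]
        print(st[i,4],np.round(uv,2),unproj(p,[uv],.013)[0].round(4))
blobs(p,190,218,222,250);print();blobs(q,335,240,370,285)
E
```

```text
t 9.70 pos [0.5873 0.1685 0.1639] yaw 18.75 tilt [-7.e-04 -4.e-04 -1.e+00] F [ 0.6  0.  -1.8] w 35.8
dp [-0.4 -1.  -1.1] turn 0.15
24 [203.09 229.52] [0.6    0.1727 0.013 ]
22 [206.88 239.64] [0.5778 0.1638 0.013 ]

21 [351.43 251.03] [ 0.5548 -0.154   0.013 ]
22 [350.45 261.96] [ 0.5308 -0.1519  0.013 ]
14 [368.71 280.53] [ 0.4905 -0.192   0.013 ]
```

View pics/top3c.png

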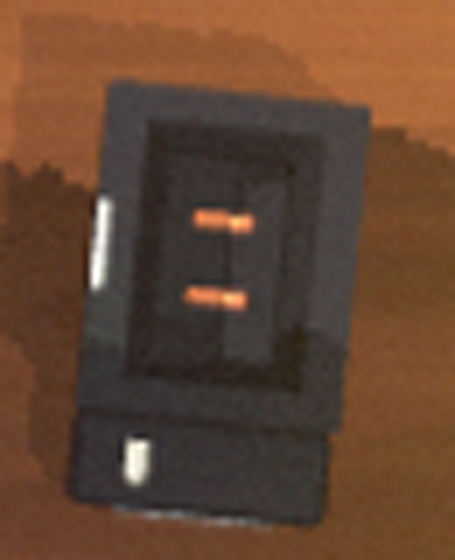

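```bash
python3 - <<'E'
from h import *
import pickle
p=pickle.load(open("p.pkl","rb"))["top"]
f=p["frame"].astype(float)
g=cv2.resize(f[180:295,160:250].astype(np.uint8),None,fx=8,fy=8,interpolation=cv2.INTER_CUBIC).astype(float)
# greyness: brightness of blue (wood has low blue)
b=g[:,:,2]
def fit(pts,z,name):
    pts=np.array(pts)/8+[160-.44,180-.44]
    X=unproj(p,pts,z)[:,:2]
    for _ in range(4):
        vx,vy,x0,y0=cv2.fitLine(X.astype(np.float32),cv2.DIST_HUBER,0,1e-4,1e-4).ravel()
        r=np.abs((X-[x0,y0])@[-vy,vx]); X=X[r<max(2*np.median(r),3e-4)]
    print(name,len(X),"ang",np.degrees(np.arctan2(vy,vx)),"at",X.mean(0).round(4),"rms",r.std())
def cross_rows(y0,y1,x0,x1,rev=False):
    o=[]
    for y in range(y0,y1,4):
        row=b[y,x0:x1]; idx=np.nonzero(row>120)[0]
        if len(idx): o.append((x0+(idx[-1] if rev else idx[0]),y))
    return o
def cross_cols(x0,x1,y0,y1):
    o=[]
    for x in range(x0,x1,4):
        idx=np.nonzero(b[y0:y1,x]>120)[0]
        if len(idx): o.append((x,y0+idx[-1]))
    return o
# u.png scale5 offset (165,185): full px = /5+...
S=lambda u,v:(int((u/5+165-160)*8),int((v/5+185-180)*8))
print(S(60,190),S(115,350))
a0=S(40,180);a1=S(140,350); fit(cross_rows(a0[1],a1[1],0,a1[0]),.044,"left frame")
a0=S(165,400);a1=S(360,525); fit(cross_cols(a0[0],a1[0],a0[1],b.shape[0]),.044,"panel front")
a0=S(240,130);a1=S(340,310); 
fit(cross_rows(a0[1],a1[1],S(200,0)[0],S(335,0)[0],True),.044,"right frame")
E
```

```text
(136, 344) (224, 600)
left frame 62 ang 19.947702 at [0.5827 0.2162] rms 6.707116818455475e-05
panel front 78 ang -70.040535 at [0.4945 0.1347] rms 6.65959060528024e-05
right frame 64 ang 19.836855 at [0.599  0.1275] rms 7.768438103351931e-05
```

```bash
python3 - <<'E'
from plant import robot
from h import *
goto(robot.state(),[.5875,.1679,.122],19.9)
E
```

```text
t 9.75 pos [0.5873 0.1682 0.1639] yaw 18.73 tilt [-6.e-04 -1.e-04 -1.e+00] F [ 0.7  0.2 -3.1] w 35.9
dp [-0.1 -0.4 41.9] turn -1.17
```

>>> carry_out([
  [0,-0.4,8],
  [0,-0.4,18],
  [0,-0.4,28],
  [0,-0.4,36],
  [0,-0.4,41],
  [0,-0.4,42],
  [0,-0.4,42],
], turn=[-0.5,-1.2,-1.2,-1.2,-1.2,-1.2,-1.2], fingers=[220,220,220,220,220,220,220])

```text
t: 10.62
tool_pos: [0.588, 0.1672, 0.1224]
tcp_rot: [-0.54, 3.094, -0.0]
wrist_force: [0.6, -0.5, -2.6]
grip_width: 0.0358
```

```bash
python3 - <<'E'
from plant import robot
from h import *
goto(robot.state(),[.5875,.1679,.104],19.9)
p=robot.read_camera("side")
a=p["frame"][:,:,::-1]; cv2.imwrite("pics/side4c.png",cv2.resize(a[110:250,190:330],None,fx=4.2,fy=4.2,interpolation=cv2.INTER_CUBIC))
E
```

```text
t 10.62 pos [0.588  0.1672 0.1224] yaw 19.81 tilt [ 5.e-04  1.e-04 -1.e+00] F [ 0.6 -0.5 -2.6] w 35.8
dp [ 0.2  0.8 18.4] turn -0.09
```

View pics/side4c.png

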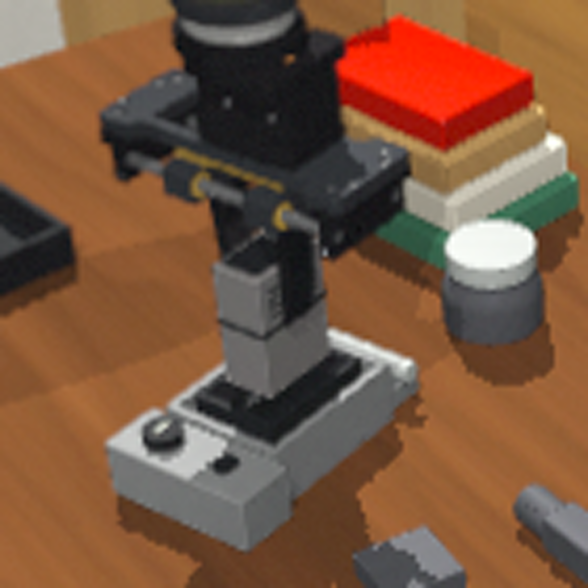

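>>> carry_out([
  [0,0.7,4],
  [0,0.7,8],
  [0,0.7,11],
  [0,0.7,14],
  [0,0.7,16],
  [0,0.7,17],
  [0,0.7,18],
], turn=[0,0,0,0,0,0,0], fingers=[220,220,220,220,220,220,220])

```text
t: 11.55
tool_pos: [0.5876, 0.1678, 0.1042]
tcp_rot: [-0.54, 3.095, 0.0]
wrist_force: [-0.5, 0.4, -2.7]
grip_width: 0.0357
```

>>> carry_out([
  [0,0,1],
  [0,0,2],
  [0,0,3],
  [0,0,3],
], turn=[0,0,0,0], fingers=[220,220,220,220])

```text
t: 12.05
tool_pos: [0.5875, 0.1684, 0.101]
tcp_rot: [-0.54, 3.094, 0.002]
wrist_force: [-0.7, 3.2, -1.5]
grip_width: 0.0361
```

>>> carry_out([
  [0,0.7,0],
  [0,0.7,1],
  [0,0.7,1.5],
  [0,0.7,2],
], turn=[0,0,0,0], fingers=[220,220,220,220])

```text
t: 12.55
tool_pos: [0.5874, 0.1685, 0.0991]
tcp_rot: [-0.54, 3.095, 0.0]
wrist_force: [-0.1, 2.1, -2.5]
grip_width: 0.0359
```

```bash
cat > st.py <<'E'
from plant import robot
from h import *
s=robot.state();R=Ro.from_rotvec(s["tcp_rot"]).as_matrix()
goto(s,[.5875,.1679,.0743],19.9);print("F tool",(R.T@s["wrist_force"]).round(1),"M tool",(R.T@s["torque"]).round(2))
E
python3 st.py
```

```text
t 12.55 pos [0.5874 0.1685 0.0991] yaw 19.80 tilt [ 3.e-04  1.e-04 -1.e+00] F [-0.1  2.1 -2.5] w 35.9
dp [ 0.1 -0.6 24.8] turn -0.1
F tool [-0.6  2.   2.5] M tool [-0.5  -0.23 -0.05]
```

>>> carry_out([
  [0,0.5,1],
  [0,0.5,2],
  [0,0.5,3],
  [0,0.5,4],
  [0,0.5,5],
], turn=[0,0,0,0,0], fingers=[220,220,220,220,220])

```text
t: 13.18
tool_pos: [0.5872, 0.1689, 0.0942]
tcp_rot: [-0.54, 3.094, -0.0]
wrist_force: [1.1, 0.5, -2.6]
grip_width: 0.0359
```

```bash
python3 st.py
```

```text
t 13.18 pos [0.5872 0.1689 0.0942] yaw 19.81 tilt [ 3.e-04 -1.e-04 -1.e+00] F [ 1.1  0.5 -2.6] w 35.9
dp [ 0.1 -1.  19.9] turn -0.09
F tool [-1.2  0.1  2.6] M tool [-0.01 -0.35  0.02]
```

>>> carry_out([
  [0,0,2],
  [0,0,4],
  [0,0,6],
  [0,0,8],
  [0,0,10],
  [0,0,12],
  [0,0,14],
  [0,0,16],
], turn=[0,0,0,0,0,0,0,0], fingers=[220,220,220,220,220,220,220,220])

```text
t: 14.18
tool_pos: [0.5872, 0.169, 0.0781]
tcp_rot: [-0.54, 3.094, 0.0]
wrist_force: [1.8, 1.0, -1.5]
grip_width: 0.0359
```

```bash
python3 st.py
```

```text
t 14.18 pos [0.5872 0.169  0.0781] yaw 19.81 tilt [ 4.e-04  1.e-04 -1.e+00] F [ 1.8  1.  -1.5] w 35.9
dp [ 0.1 -1.1  3.8] turn -0.09
F tool [-2.   0.3  1.5] M tool [-0.03 -0.48 -0.03]
```

>>> carry_out([
  [-0.5,0.2,1],
  [-0.5,0.2,2],
  [-0.5,0.2,3],
  [-0.5,0.2,3.5],
  [-0.5,0.2,4],
], turn=[0,0,0,0,0], fingers=[220,220,220,220,220])

```text
t: 14.8
tool_pos: [0.5873, 0.1693, 0.0743]
tcp_rot: [0.54, -3.094, 0.0]
wrist_force: [-0.5, 0.7, 1.3]
grip_width: 0.0359
```

```bash
python3 st.py
```

```text
t 14.80 pos [0.5873 0.1693 0.0743] yaw 19.81 tilt [-7.e-04 -2.e-04 -1.e+00] F [-0.5  0.7  1.3] w 35.9
dp [ 0.3 -1.4  0. ] turn -0.09
F tool [ 0.2  0.8 -1.3] M tool [-0.05  0.08 -0.02]
```

>>> carry_out([
  [0,0,0.4],
  [0,0,0.8],
  [0,0,0.8],
], turn=[0,0,0], fingers=[220,220,220])

```text
t: 15.18
tool_pos: [0.5874, 0.1693, 0.0743]
tcp_rot: [0.54, -3.094, 0.0]
wrist_force: [-3.5, 0.2, 4.6]
grip_width: 0.0359
```

>>> carry_out([
  [0,0,0],
  [0,0,0],
  [0,0,0],
  [0,0,0],
  [0,0,0],
  [0,0,0],
  [0,0,0],
], turn=[0,0,0,0,0,0,0], fingers=[158,150,140,125,100,60,20])

```text
t: 16.05
tool_pos: [0.5875, 0.169, 0.0731]
tcp_rot: [0.54, -3.095, 0.001]
wrist_force: [0.8, -0.9, 0.1]
grip_width: 0.0723
```

>>> carry_out([
  [0,0,0],
  [0,0,-4],
  [0,0,-12],
  [0,0,-25],
  [0,0,-40],
  [0,0,-60],
  [0,0,-85],
  [0,0,-110],
  [0,0,-125],
  [0,0,-125],
], turn=[0,0,0,0,0,0,0,0,0,0], fingers=[0,0,0,0,0,0,0,0,0,0])

```text
t: 17.3
tool_pos: [0.5884, 0.1695, 0.2005]
tcp_rot: [-0.54, 3.091, 0.0]
wrist_force: [0.2, 0.2, -0.8]
grip_width: 0.0952
```

```bash
python3 st.py; python3 - <<'E'
from plant import robot
from h import *
p=robot.read_camera("side");a=p["frame"][:,:,::-1]
c=np.array([.5885,.1685]);y=np.radians(19.9);R=np.array([[np.cos(y),-np.sin(y)],[np.sin(y),np.cos(y)]])
q=np.array([(30,18),(30,-18),(-30,-18),(-30,18)])/1000@R.T+c
x0,y0,s=200,130,5
im=cv2.resize(a[y0:y0+110,x0:x0+120],None,fx=s,fy=s,interpolation=cv2.INTER_CUBIC);im2=im.copy()
uv=proj(p,np.c_[q,np.full(4,.097)]);cv2.polylines(im2,[((uv-[x0,y0]+.5)*s).astype(int)],True,(0,0,255),1)
cv2.imwrite("pics/side5c.png",im2)
for n in("side","top"):
    p=robot.read_camera(n); print(n,[(d["centre"].round(4) if hasattr(d["centre"],"round") else d["centre"],d["conf"]) for d in robot.spot_point(p,"pack_mid")][:2],[(d["centre"],d["conf"]) for d in robot.spot_point(p,"tab_pad")][:2])
E
```

```text
t 17.30 pos [0.5884 0.1695 0.2005] yaw 19.81 tilt [ 3.5e-03  7.0e-04 -1.0e+00] F [ 0.2  0.2 -0.8] w 95.2
dp [  1.8  -1.1 126.2] turn -0.09
F tool [-0.3  0.1  0.8] M tool [-0.09 -0.01  0.02]
side [([0.5908, 0.1707, 0.0528], 0.6)] []
top [([0.5927, 0.1676, 0.0555], 0.8)] [([0.4503, -0.497, 0.0024], 0.42)]
```

View pics/side5c.png

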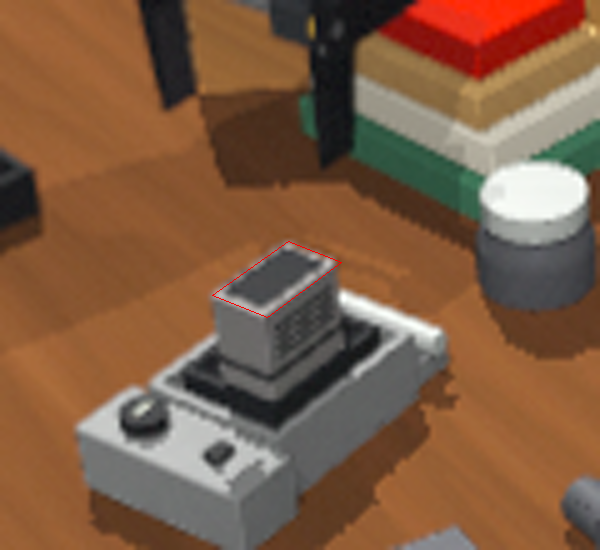

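>>> carry_out([
  [0,20,0],
  [0,60,0],
  [0,100,0],
  [0,140,0],
  [0,170,0],
  [0,190,0],
  [0,200,0],
  [0,200,0],
], turn=[0,0,0,0,0,0,0,0], fingers=[0,0,0,0,0,0,0,0])

```text
t: 18.65
tool_pos: [0.5196, 0.3577, 0.1983]
tcp_rot: [0.541, -3.095, 0.001]
wrist_force: [0.6, -1.2, -0.5]
grip_width: 0.0952
```

```bash
python3 - <<'E'
from plant import robot
from h import *
p=robot.read_camera("top");a=p["frame"][:,:,::-1]
cv2.imwrite("pics/top6.png",a)
b=cv2.resize(a[185:285,165:245],None,fx=7,fy=7,interpolation=cv2.INTER_CUBIC)
b=np.clip((b/255.)**.6*330-20,0,255).astype(np.uint8)
cv2.imwrite("pics/top6c.png",b[:600])
print(robot.state()["t"],robot.search_frame(p,"tab_pad")[:2])
E
```

```text
18.7 []
```

View pics/top6c.png

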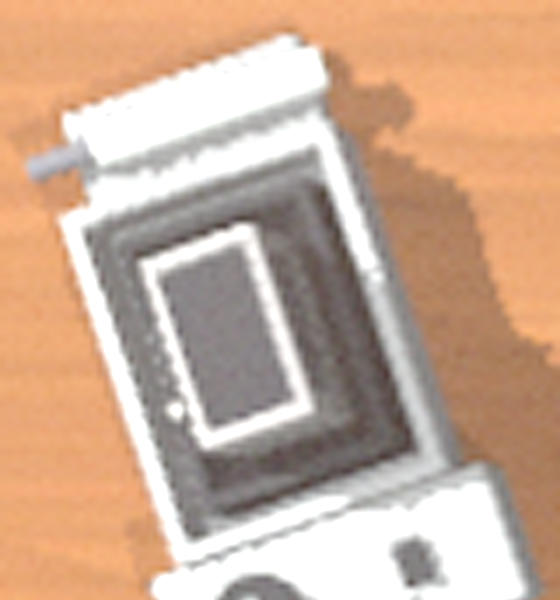

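View pics/top6.png

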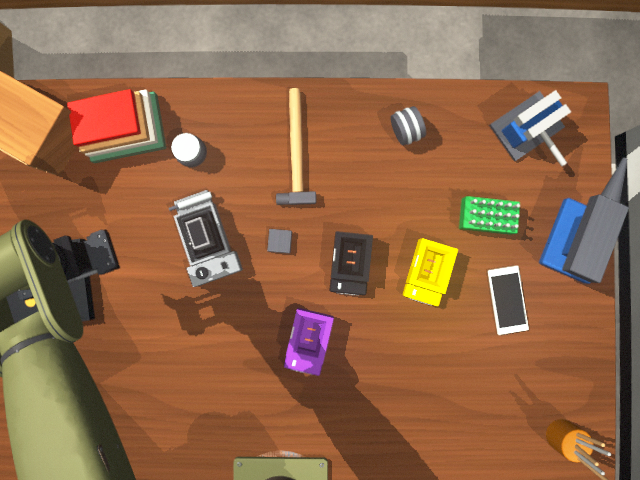

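```bash
python3 - <<'E'
from h import *
import pickle
p=pickle.load(open("p.pkl","rb"))["top"]
a=cv2.imread("pics/top6.png");a0=p["frame"][:,:,::-1]
x0,y0,s=175,205,12
f=lambda a:np.clip((cv2.resize(a[y0:y0+50,x0:x0+33],None,fx=s,fy=s,interpolation=cv2.INTER_CUBIC)/255.)**.6*330-20,0,255).astype(np.uint8)
A,B=f(a),f(a0)
c=np.array([.5886,.1685]);y=np.radians(19.9);R=np.array([[np.cos(y),-np.sin(y)],[np.sin(y),np.cos(y)]])
def poly(q,z,col):
    w=np.array(q)/1000@R.T+c
    uv=proj(p,np.c_[w,np.full(len(w),z)]);cv2.polylines(A,[((uv-[x0,y0]+.5)*s).astype(int)],True,col,1)
poly([(30,18),(30,-18),(-30,-18),(-30,18)],.097,(0,0,255))
poly([(12,23.5),(12,18),(-12,18),(-12,23.5)],.092,(0,255,0))
poly([(12,18.5),(12,18),(-12,18),(-12,18.5)],.092,(255,0,0))
cv2.imwrite("pics/ov6.png",np.hstack([A,B]))
E
```

```text
(no output)
```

View pics/ov6.png

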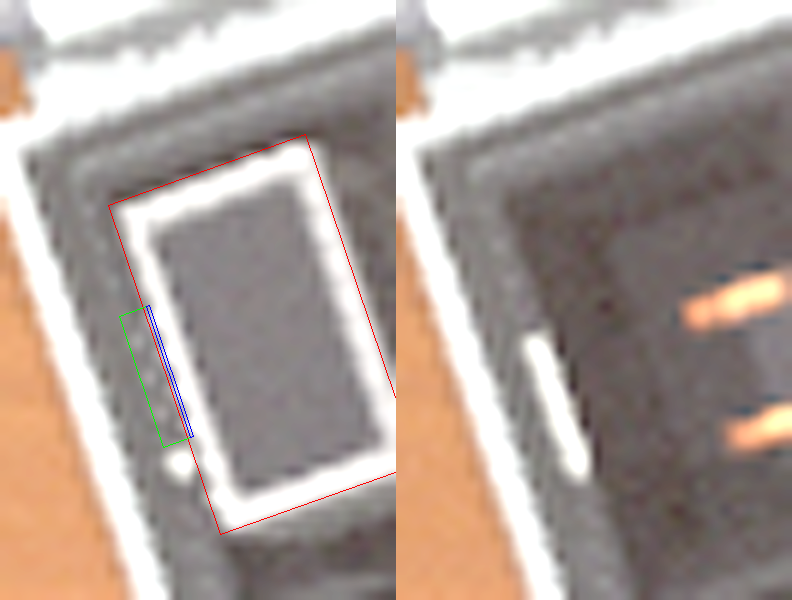

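```bash
python3 -c "
from plant import robot
print(robot.sign_off())"
```

```text
the job is handed in; nothing more can be done
None
```

The pack is out of the charger and standing fully home in the engraver unit's bay. The tab has sprung out on the latch-slot side, and I handed the job in at about 19 s on the robot's clock.

**Removal:** I pinched the tab in to about 36 mm across the pad with almost no side force, then lifted the pack straight out. The pull never read more than about 4.5 N, which is mostly the pack's weight.

**Insertion:** I found the true bay centre from the contacts on the pocket floor. I then lowered the pack slowly, shifting it by feel, and set it on the floor. Forces read after each move stayed under 6 N. I only saw readings at the end of each move, so any brief peak in between is not recorded.

**Last checks:**
- **Depth:** the arm stopped at the same height on the unit's floor as on the charger's (74.3 mm), and the pack's top edge matches a fully seated pack in both camera views.
- **Tab:** from above, the sprung-out press pad hides the steel latch plate where it should, and a pressed-in tab would leave the plate showing. I did not pull on the pack to test the latch.
- **Surroundings:** the bystanders look unmoved in the top view, and the gripper is open and clear of everything.
- **Disagreements:** the trained network did not find the tab after seating; its one weak hit was far off. Its estimate of the pack centre differed by up to 4 mm from mine, which is within its stated accuracy.

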